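# Fit the battery pack of a portable amplifier at a swap meet

## Task

Get the portable amplifier ready for a demonstration: slide its red keeper fully open, push the blue battery pack along the top between the guide rails until it drops into the battery bay, and press it down fully home, flush with the top. Then slide the keeper fully closed over the pack, and only after that press the green power button all the way down and let it go. Leave the wooden case, tape roll, jar and screwdriver where they are.

Things in the scene. Friction and masses are not known exactly. Their poses are not given: they have to be found in the camera images.
- amp: the portable amplifier, a grey box with wooden ends, fixed, lying on the table: 230 (x) x 470 (y) x 72 mm high; origin at the centre of its underside, z up, x away from the robot. The flat top on its -y half is the landing where the battery pack starts
- bay (a point): centre of the mouth of the battery bay, level with the amplifier's top; axes as the amplifier's. It lies 75 mm to +y from the amplifier's middle. The bay is a rectangular hole 85 (x) x 107 (y) mm, outlined in yellow
- guide (a point): point on the amplifier's top midway between two aluminium guide rails that lead from the landing to the bay; axes as the amplifier's. The rails are 14 mm high, run along y from -20 to +23 mm of this point (the bay begins at +21.5 mm) with 81 mm between them, and flare out to about 112 mm apart at y = -59 mm
- pack_center (a point): centre of the blue battery pack with a paper and orange label: a loose block 78 (its x) x 100 (its y) x 36 mm (z up), about 0.4 kg. It starts on the landing, its y roughly along the amplifier's y. Fully home in the bay its top is about 1 mm below the amplifier's top
- lift (a joint): the stiff yellow platform that is the floor of the bay, which stays where it is pushed: 0 = raised, 7 mm below the amplifier's top; 0.030 m = fully down, 37 mm below the top. Friction of about 9 N; the pack's own weight does not sink it, so that the pack at first stands proud. It starts between 0 and 4 mm
- keeper (a joint): the red sliding keeper: 0 = closed, its flat tongue reaching 23 mm over the bay's -x edge; it opens towards the amplifier's -x, 0.035 m = fully open and clear of the bay. Friction about 2 N, stays where it is left. Starts nearly closed. It can close only when the pack is down
- keeper_tab (a point): centre of the upright red tab of the keeper, by which it is pushed or pinched: 10 (x) x 40 (y) x 30 mm high, its top 37 mm above the amplifier's top; at joint 0 it lies 70 mm to -x from the bay's centre. The tongue at its foot is 40 mm wide (y), its upper face 7 mm above the amplifier's top
- power (a joint): the green power button: 0 = released, 0.006 m = fully down, on a spring that takes 5 N fully down and returns when let go
- power_top (a point): centre of the upper face of the green power button, 28 mm across, in a black housing on the amplifier's top, 110 mm to +y from the bay's centre
- case_center (a point): centre of a closed wooden case 100 x 130 x 60 mm on the table; leave alone
- tape_center (a point): centre of an orange tape roll lying on the table, 104 mm across, 24 mm high; leave alone
- jar_center (a point): centre of a jar on the table, 68 mm across, 85 mm high; leave alone
- driver_grip (a point): handle of a screwdriver lying on the table; leave alone
Not all that is in view belongs to the job. What is shaped like the part that bears pack_center but black is not meant.

How it is judged:
On the way, in this order (a step that is already met when the one before it is completed fails the run):
1. the keeper is open (value of joint keeper above 0.028 m), for 0.1 s.
2. the pack lies in the mouth of the bay (horizontal distance between pack_center and bay below 0.006 m and z of pack_center in the frame of bay below 0.0135 m), for 0.1 s.
3. the pack is pressed down flush (horizontal distance between pack_center and bay below 0.006 m and z of pack_center in the frame of bay below -0.016 m), for 0.1 s.
4. the keeper is closed over the pack (value of joint keeper below 0.005 m), for 0.1 s.
5. the power button is pressed down (value of joint power above 0.0045 m).
At the end, for the whole second after the job is handed in: The pack sits level in the bay (centre within 6 mm of the bay's, tilt under 0.05 rad), its top no more than 2 mm above the amplifier's top, the keeper is within 5 mm of fully closed and the power button is released (all of step 3 and angle between pack_center's own z axis and vertical below 0.05 rad and value of joint keeper below 0.005 m and value of joint power below 0.002 m); the robot touches nothing.
It fails at once if a bystander was moved by more than 30 mm (distance of any of case_center, tape_center, jar_center, driver_grip from where it was at the start of the episode above 0.03 m).
It fails at once if the power button was pressed before the keeper was closed over the pack (value of joint power above 0.0045 m and (value of joint keeper above 0.008 m or z of pack_center in the frame of bay above -0.014 m)).
It also fails if it takes over 64 s, if anything falls off the work surface, if the arm or the gripper's body presses on something with over 40 N, if the wrist force passes 120 N, or if a joint passes its speed limit or range.

## Robot

A 6-joint arm with a two-finger parallel gripper is mounted at the origin on the work surface. World frame = base frame: x ahead of the robot, y to its left, z up, the work surface at z = 0. Lengths are in m, angles in rad, forces in N, time in s.
With the tool pointing down it reaches from about 0.3 to 0.875 m from the base axis. Payload 6.4 kg.
Tool frame: the origin (TCP) lies at the very end of the fingers, on their centre line; the grasp point (between the pads) lies 19 mm behind it; z points along the fingers, y is the line along which they close (so a half turn about z gives the same grasp; the last joint's range is limited). The gripper opens to 85 mm and grips with 20 to 120 N. Pads are 22 mm wide; open, the fingers measure 114 mm over their backs; the gripper's body (76 mm by 85 mm) begins 54 mm behind the grasp point. The pads swing forward as they close: fully open they stand 13 mm farther back than shut.
Start: joints at [-0.206, 0.181, 1.607, -0, 1.354, -0.206], TCP at [0.575, 0, 0.231] pointing down, gripper open.
Joint ranges: [-2.99, 2.99], [-0.89, 2.07], [0.3, 2.58], [-1.14, 4.28], [0, 2.63], [-3.12, 3.12]. Speed limits (rad/s): [2.57, 2.57, 3.01, 3.14, 3.14, 3.14].

## Interface

Orientations are given as a unit quaternion [w, x, y, z].
In Python, from bench import ctrl, camera, calibration, order, outline_of gives the robot as it stands.
- The arm moves only by the tool move_arm, never from a script. Its argument "series" is a list that holds one entry, the list of rows, each a list of 5 numbers: the opening, from 0 (shut) to 1 (fully open), then the shift along the tool's x, y, z in mm, then the turn about the tool's z in rad. A call has exactly 10 rows; each row is the pose to reach, as a shift and turn from the pose commanded when the call began, along the tool's axes at that moment; what a row does not reach only later rows make up. A row lasts 1/12 s, in which the tool goes at most 41.7 mm and 7.16 degrees, less where a joint would pass 70% of its speed; a pose out of reach is approached as far as the arm can. A call with a gripper value outside its range is refused whole. The fingers move at their own pace and stop on an object; the grip force is fixed at half the most. Time passes only in rows, so rows that repeat a pose let the fingers close, or fill a call up. It gives the time, the measured TCP pose, the force, the opening and the grip force at its end, in the units of the state.
- ctrl.get_obs(): the state, without advancing time (a new reading comes with each control period).
- camera(name): name is "scene" or "side" or "wrist"; returns (picture, depth): 384x512x3 uint8, blue, green, red; 384x512 float32, m along the optical axis (not along the pixel's ray), 0 where there is no reading.
- calibration(name): a dict with "intrinsics" (3x3 intrinsics, pixels), "rvec" (rotation vector, rad) and "tvec" (3), from world to camera coordinates, as OpenCV has them. Camera axes: x right, y down, z forward; pixel columns grow to the right and rows downward; lengths in m; the calibration is good to about 2 mm. A picture is of the moment at which its call begins: read the wrist's pose just before it. calibration takes no time and is no camera call; for the wrist camera it gives the pose at the moment of the call.
- order.hand_in(): hands the job in; it is judged then, once.
Trained networks look in the newest picture that a camera, given by its name, has taken for a name from the list of things; names that differ only in an ending like _2 or _b are one class to them, and where a whole thing is asked for, a point or a joint stands for the part that bears it (a point fixed in the world has none). Each returns a list of dicts, best first, with "conf" (0 to 1); they miss things now and then, are a little off and sometimes report something else, mostly with a low value. They report only what shows in the picture. A call takes as long as a camera call. They do not tell look-alikes from the thing itself.
- outline_of(target, camera): "region" (384x512 bool, what is visible of it) and "bbox" ([centre column, centre row, width, height] in pixels, round what is visible of it).
The state is a dict: "time_s": time; "q": joint angles; "dq": joint speeds; "joint_efforts": joint torques, N m; "eef_pos": TCP position; "eef_rot": TCP orientation; "wrist_force": force on the tool from outside, world axes, zero at the start; "torque": the same for the moment, N m; "opening": opening from 0.0 (shut) to 1.0 (fully open); "grasp_force": force on a finger pad.
Only numpy, scipy, OpenCV 4.12 (cv2) and the standard library are available. Lean on these libraries where they do the work, as an engineer would, in place of code of your own. Each camera call takes 0.05 s, during which the arm holds its last target. There are 200 camera calls.

## Working session

There is one attempt and no reset: what is moved stays moved. The work goes in short steps, Python scripts to look and compute and a tool call to move; the robot and the scene stay as the last step left them, time stands still between calls to the robot, and variables do not carry over. Pictures are saved under pics/ and viewed, at most 10 in all, crops included, and the job is handed in when it is done.

Besides the shell and the picture viewer there is one more tool, called after "Request:" as name(argument=value, ...) on one line, values as JSON. move_arm: Moves the arm, as the interface text tells. Its arguments: {"type":"object","properties":{"series":{"type":"array","items":{"type":"array","items":{"type":"array","items":{"type":"number"}}}}},"required":["series"]}

```bash
ls && mkdir -p pics && cat > h.py <<'E'
import numpy as np, cv2
from bench import ctrl,camera,calibration,order,outline_of
def w(cam,depth,mask,cal=None):
    c=cal or calibration(cam); K=np.array(c["intrinsics"]); R=cv2.Rodrigues(np.array(c["rvec"],float))[0]; t=np.array(c["tvec"],float).ravel()
    v,u=np.nonzero(mask&(depth>0)); z=depth[v,u]
    P=np.c_[(u-K[0,2])/K[0,0]*z,(v-K[1,2])/K[1,1]*z,z]
    return (P-t)@R
def proj(cam,P):
    c=calibration(cam); return cv2.projectPoints(np.array(P,float).reshape(-1,3),np.array(c["rvec"],float),np.array(c["tvec"],float),np.array(c["intrinsics"]),None)[0].reshape(-1,2)
E
python3 - <<'E'
from h import *
o=ctrl.get_obs(); print({k:np.round(v,3) for k,v in o.items()})
ims=[]
for n in("scene","wrist"):
    p,d=camera(n); ims.append(p)
    for t in ("amp","pack_center","keeper_tab","lift","power_top"):
        for r in outline_of(t,n)[:3]:
            X=w(n,d,r["region"]); print(n,t,round(r["conf"],2),np.round(r["bbox"]),np.round(np.median(X,0),3),np.round(np.percentile(X,2,0),3),np.round(np.percentile(X,98,0),3))
cv2.imwrite("pics/a.png",ims[0]);cv2.imwrite("pics/b.png",ims[1])
E
```

```text
pics
{'time_s': np.float64(0.0), 'q': array([-0.206,  0.182,  1.608, -0.   ,  1.354, -0.206]), 'dq': array([-0.001, -0.001,  0.001,  0.001,  0.001,  0.001]), 'joint_efforts': array([ 0.0000e+00, -4.4487e+01, -3.5134e+01, -0.0000e+00,  9.0000e-03,
        0.0000e+00]), 'eef_pos': array([0.574, 0.   , 0.23 ]), 'eef_rot': array([-0.001,  0.707,  0.707, -0.   ]), 'wrist_force': array([ 0.297,  0.382, -0.302]), 'torque': array([-0.001,  0.027, -0.014]), 'grasp_force': np.float64(0.0), 'opening': np.float64(1.003)}
scene amp 0.87 [244. 210. 192. 165.] [ 0.579 -0.018  0.072] [ 0.417 -0.234  0.012] [0.684 0.241 0.087]
scene pack_center 0.92 [121. 218.  47.  40.] [ 0.307 -0.235  0.036] [ 0.247 -0.286  0.002] [ 0.35  -0.179  0.04 ]
scene pack_center 0.89 [266. 318.  48.  48.] [ 0.767 -0.216  0.037] [ 0.715 -0.259  0.007] [ 0.816 -0.168  0.04 ]
scene pack_center 0.78 [210. 220.  55.  48.] [ 0.531 -0.126  0.108] [ 0.484 -0.17   0.076] [ 0.567 -0.073  0.112]
scene keeper_tab 0.69 [257. 164.  28.  25.] [0.498 0.095 0.081] [0.48  0.077 0.076] [0.534 0.116 0.111]
scene lift 0.64 [272. 183.  42.  28.] [0.562 0.081 0.063] [0.515 0.041 0.059] [0.597 0.134 0.067]
scene power_top 0.57 [296. 154.   9.  10.] [0.576 0.192 0.093] [0.564 0.183 0.084] [0.587 0.207 0.098]
wrist amp 0.81 [242. 168. 249. 335.] [0.558 0.058 0.073] [ 0.427 -0.201  0.062] [0.667 0.174 0.088]
wrist pack_center 0.87 [206. 276.  76.  94.] [ 0.523 -0.105  0.109] [ 0.484 -0.165  0.078] [ 0.561 -0.065  0.11 ]
wrist pack_center 0.87 [ 78. 287.  58.  40.] [ 0.309 -0.183  0.026] [ 0.274 -0.198  0.001] [ 0.341 -0.166  0.038]
wrist keeper_tab 0.9 [179.  87.  67.  55.] [0.498 0.098 0.081] [0.478 0.078 0.079] [0.531 0.118 0.111]
wrist keeper_tab 0.6 [102. 197.  28. 134.] [ 0.363 -0.075  0.022] [ 0.352 -0.138  0.01 ] [0.372 0.045 0.027]
wrist lift 0.59 [232.  94.  96. 110.] [0.558 0.093 0.064] [0.513 0.039 0.062] [0.597 0.14  0.065]
```

View pics/a.png

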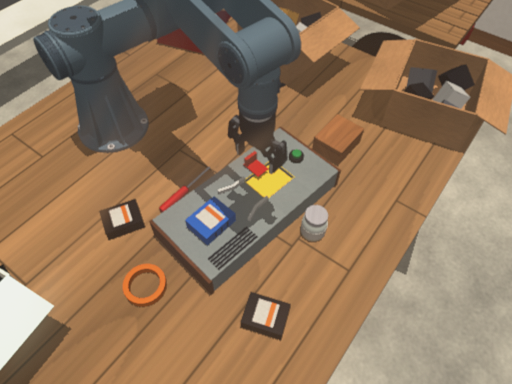

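View pics/b.png

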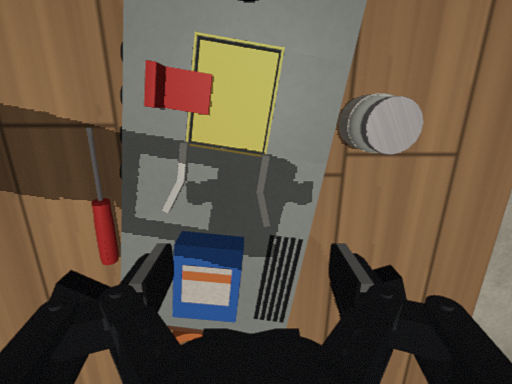

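The wrist view shows the pack I want, blue, at (206,276). The candidates in the scene view are the blue pack on the amp at (210,220), a black look-alike at (122,218) and another at (266,315). I choose the blue one on the landing. In the wrist view the keeper is at (180,88), the bay at (238,94) and the rails at (178,178) and (263,190).

```bash
python3 - <<'E'
from h import *
p,d=camera("wrist"); hsv=cv2.cvtColor(p,cv2.COLOR_BGR2HSV)
H,S,V=cv2.split(hsv)
def rect(X): 
    r=cv2.minAreaRect(X[:,:2].astype(np.float32)); print(np.round(r[0],4),np.round(r[1],4),round(r[2],2))
Y=((H>22)&(H<35)&(S>90)&(V>80)); X=w("wrist",d,Y); print("yellow n",len(X),np.percentile(X[:,2],[1,25,50,75,99]).round(4)); 
T=X[(X[:,2]>.069)&(X[:,2]<.077)&(X[:,1]>0)]; print(len(T)); rect(T)
fl=X[(X[:,2]<.069)]; print("floor z",np.median(fl[:,2]))
B=((H>105)&(H<125)&(S>120)); n,l,s,c=cv2.connectedComponentsWithStats(B.astype(np.uint8)); k=1+np.argmax(s[1:,4]); x,y,ww,hh,_=s[k];print("blue",s[k])
m=np.zeros_like(B); m[y:y+hh,x:x+ww]=1; X=w("wrist",d,m); X=X[(X[:,2]>.102)&(X[:,2]<.116)]; print("pack top z",np.median(X[:,2])); rect(X)
R=((H<6)|(H>174))&(S>140); X=w("wrist",d,R); X=X[(X[:,2]>.074)&(X[:,1]>.03)]; print("red", np.percentile(X,[1,99],axis=0).round(4)); Tt=X[X[:,2]>.104]; print("tab top",len(Tt)); rect(Tt); Tg=X[X[:,2]<.085]; rect(Tg); print(np.median(Tg[:,2]))
# amp edges on top plane
A=outline_of("amp","wrist")[0]["region"]; X=w("wrist",d,A|Y); X=X[(abs(X[:,2]-.072)<.004)]; print("amp top z",np.median(X[:,2]))
for q,name in((np.min,"-x"),(np.max,"+x")):
    ys=np.arange(-.1,.17,.01); e=[q(X[abs(X[:,1]-yy)<.005][:,0]) if (abs(X[:,1]-yy)<.005).any() else np.nan for yy in ys]; print(name,np.round(e,3))
# rails: points 10-16mm above
X=w("wrist",d,np.ones_like(B)); X=X[(X[:,2]>.081)&(X[:,2]<.09)&(X[:,1]<.05)&(X[:,1]>-.06)&(X[:,0]>.45)&(X[:,0]<.65)]
for s in(-1,1):
    Z=X[(X[:,0]-.545)*s>0]; 
    for yy in np.arange(-.05,.045,.01):
        q=Z[abs(Z[:,1]-yy)<.005]; 
        if len(q): print("rail",s,round(yy,3),len(q),q[:,0].min().round(4),q[:,0].max().round(4))
cv2.imwrite("pics/c.png",cv2.resize(p[20:340,110:310],None,fx=1.8,fy=1.8))
E
```

```text
yellow n 7827 [0.0527 0.0629 0.0635 0.0641 0.0744]
747
[0.5545 0.0887] [0.1126 0.0904] 80.97
floor z 0.0633487978004397
blue [ 172  231   72   91 3816]
pack top z 0.10887456913346252
[ 0.5216 -0.1174] [0.1014 0.0784] 83.88
red [[0.4772 0.0761 0.0784]
 [0.5322 0.1181 0.1113]]
tab top 538
[0.4822 0.1001] [0.0395 0.0097] 80.34
[0.5087 0.0961] [0.0398 0.0469] 80.86
0.08010577453152008
amp top z 0.07298158216045988
-x [0.41  0.412 0.413 0.414 0.414 0.416 0.417 0.419 0.42  0.422 0.424 0.424
 0.426 0.429 0.43  0.432 0.433 0.434 0.435 0.438 0.439 0.44  0.443 0.443
 0.446 0.447 0.449]
+x [0.64  0.643 0.644 0.646 0.647 0.649 0.65  0.651 0.654 0.656 0.657 0.658
 0.66  0.662 0.662 0.663 0.666 0.668 0.669 0.671 0.673 0.674 0.675 0.677
 0.679 0.68  0.682]
rail -1 -0.03 60 0.4725 0.4834
rail -1 -0.02 73 0.4755 0.4892
rail -1 -0.01 76 0.481 0.4951
rail -1 0.0 76 0.4878 0.5002
rail -1 0.01 74 0.4932 0.5015
rail -1 0.02 74 0.4935 0.5031
rail -1 0.03 79 0.4955 0.5047
rail -1 0.04 84 0.4975 0.5058
rail 1 -0.05 42 0.5876 0.596
rail 1 -0.04 57 0.5852 0.5946
rail 1 -0.03 58 0.5828 0.5921
rail 1 -0.02 59 0.5815 0.5896
rail 1 -0.01 62 0.5804 0.5886
rail 1 0.0 67 0.5804 0.5893
rail 1 0.01 68 0.5825 0.5913
rail 1 0.02 69 0.5836 0.5923
rail 1 0.03 47 0.5856 0.5933
```

View pics/c.png

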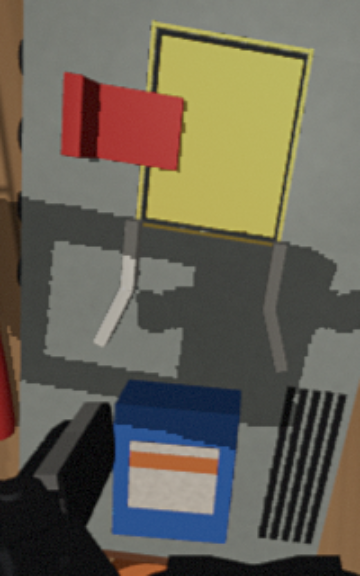

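The crop confirms the blue pack with the paper and orange label. The amp's yaw is about -9°, and the keeper is about 3 mm from closed. I'll pinch the tab first.

Request:
move_arm(series=[[[1, 30, -28, 20, 0.1], [1, 60, -56, 40, 0.157], [1, 90, -84, 60, 0.157], [1, 100, -93, 80, 0.157], [1, 100, -93, 95, 0.157], [1, 100, -93, 95, 0.157], [1, 100, -93, 95, 0.157], [1, 100, -93, 95, 0.157], [1, 100, -93, 95, 0.157], [1, 100, -93, 95, 0.157]]])

```text
time_s: 1.53
eef_pos: [0.4835, 0.0994, 0.1376]
eef_rot: [0.001, 0.761, 0.649, 0.001]
wrist_force: [-0.3, 0.6, -0.4]
opening: 0.999
grasp_force: 0.0
```

```bash
cat > k.py <<'E'
from h import *
o=ctrl.get_obs(); print({k:np.round(o[k],4) for k in("time_s","eef_pos","eef_rot","wrist_force","opening")})
p,d=camera("wrist"); H,S,V=cv2.split(cv2.cvtColor(p,cv2.COLOR_BGR2HSV))
B=np.array([.5545,.0887]); a=.157; ax=np.array([np.cos(a),-np.sin(a)]); ay=np.array([np.sin(a),np.cos(a)])
def loc(X): X=np.atleast_2d(X); return np.c_[(X[:,:2]-B)@ax,(X[:,:2]-B)@ay]
def rect(n,X):
    if len(X)<20: print(n,"few"); return
    r=cv2.minAreaRect(loc(X).astype(np.float32)*1000); print(n,len(X),"loc mm",np.round(r[0],1),np.round(r[1],1),round(r[2],1),"z",np.median(X[:,2]).round(4))
print("tcp loc",(loc(o["eef_pos"])*1000).round(1))
X=w("wrist",d,((H<6)|(H>174))&(S>140)); X=X[(X[:,2]>.074)&(abs(loc(X)[:,1])<.03)]; rect("tab",X[X[:,2]>.105])
X=w("wrist",d,(H>22)&(H<35)&(S>90)&(V>80)); rect("outline",X[(abs(X[:,2]-.073)<.004)&(X[:,1]>0)])
X=w("wrist",d,(H>50)&(H<80)&(S>90)); X=X[(X[:,2]>.08)&(X[:,1]>.1)]; rect("btn",X)
E
python3 k.py
```

```text
{'time_s': np.float64(1.5333), 'eef_pos': array([0.4835, 0.0994, 0.1376]), 'eef_rot': array([0.0009, 0.7607, 0.6491, 0.0009]), 'wrist_force': array([-0.3013,  0.612 , -0.4356]), 'opening': np.float64(0.9987)}
tcp loc [[-71.8  -0.5]]
tab 783 loc mm [-81.4  -0.3] [106.5  40.4] 4.8 z 0.1096
outline 1014 loc mm [ 0.  -0.4] [ 91.6 113.4] 0.3 z 0.073
btn 2201 loc mm [-45.1  34.3] [200.3  91.8] 38.9 z 0.0947
```

Request:
move_arm(series=[[[1, 0, 0, 25, 0], [1, 0, 0, 53, 0], [1, 0, 0, 53, 0], [0, 0, 0, 53, 0], [0, 0, 0, 53, 0], [0, 0, 0, 53, 0], [0, 0, 0, 53, 0], [0, 0, 0, 53, 0], [0, 0, 0, 53, 0], [0, 0, 0, 53, 0]]])

```text
time_s: 2.42
eef_pos: [0.4825, 0.1, 0.0842]
eef_rot: [0.0, 0.76, 0.65, 0.0]
wrist_force: [-0.8, 0.7, 4.9]
opening: 0.103
grasp_force: 59.5
```

Request:
move_arm(series=[[[0, 0, -8, 0, 0], [0, 0, -16, 0, 0], [0, 0, -24, 0, 0], [0, 0, -30, 0, 0], [0, 0, -33, 0, 0], [0, 0, -33, 0, 0], [0, 0, -33, 0, 0], [0, 0, -33, 0, 0], [0, 0, -33, 0, 0], [0, 0, -33, 0, 0]]])

```text
time_s: 3.25
eef_pos: [0.4514, 0.1049, 0.0842]
eef_rot: [0.002, 0.76, 0.649, 0.002]
wrist_force: [8.5, 0.0, -1.6]
opening: 0.105
grasp_force: 60.2
```

```bash
python3 k.py
```

```text
{'time_s': np.float64(3.25), 'eef_pos': array([0.4514, 0.1049, 0.0842]), 'eef_rot': array([0.0021, 0.7604, 0.6494, 0.0021]), 'wrist_force': array([ 8.4508,  0.0336, -1.6362]), 'opening': np.float64(0.1052)}
tcp loc [[-1.044e+02 -1.000e-01]]
tab 1372 loc mm [-98.5   0.3] [22.7 40.1] 0.3 z 0.1099
outline 1729 loc mm [ 0.5 -0.7] [113.6  92.3] 89.9 z 0.0733
btn 4098 loc mm [-60.7  46.3] [212.5  73. ] 36.5 z 0.0946
```

Request:
move_arm(series=[[[1, 0, 1, 0, 0], [1, 0, 1, 0, 0], [1, 0, 1, 0, 0], [1, 0, 1, 0, 0], [1, 0, 1, -30, 0], [1, 0, 1, -65, 0], [1, -25, 20, -75, 0], [1, -55, 40, -75, 0], [1, -85, 60, -75, 0], [1, -110, 80, -75, 0]]])

```text
time_s: 4.13
eef_pos: [0.5114, -0.0175, 0.1587]
eef_rot: [0.0, 0.76, 0.65, 0.0]
wrist_force: [0.3, 0.8, -0.2]
opening: 0.999
grasp_force: 0.0
```

```bash
cat >> k.py <<'E'
Bm=(H>105)&(H<125)&(S>120); n,l,s,c=cv2.connectedComponentsWithStats(Bm.astype(np.uint8)); k=1+np.argmax(s[1:,4]); x,y,ww,hh,_=s[k]
m=np.zeros_like(Bm); m[y:y+hh,x:x+ww]=1; X=w("wrist",d,m); print("blue box",s[k]); z=np.percentile(w("wrist",d,l==k)[:,2],90); L=loc(X); X=X[(abs(X[:,2]-z)<.004)]; rect("pack",X)
E
python3 k.py
```

```text
{'time_s': np.float64(4.1333), 'eef_pos': array([ 0.5114, -0.0175,  0.1587]), 'eef_rot': array([3.000e-04, 7.602e-01, 6.497e-01, 0.000e+00]), 'wrist_force': array([ 0.3373,  0.8223, -0.1998]), 'opening': np.float64(0.9987)}
tcp loc [[ -26.  -111.6]]
tab 853 loc mm [-99.2  -5.2] [ 7.9 38.1] 0.1 z 0.1098
outline 1144 loc mm [ 29.9 -30.7] [130.5  66.6] 48.7 z 0.0734
btn few
blue box [ 237  251   91   95 4394]
pack 5820 loc mm [   3.1 -204.3] [77.9 83.2] 2.3 z 0.1096
```

```bash
cat >> k.py <<'E'
sp,sd=camera("scene"); r=min(outline_of("pack_center","scene"),key=lambda r:abs(np.hypot(*(np.median(w("scene",sd,r["region"]),0)[:2]-[.52,-.12])))); X=w("scene",sd,r["region"]); X=X[X[:,2]>np.percentile(X[:,2],95)-.006]; rect("pack scene",X)
E
python3 k.py | tail -2; python3 - <<'E'
from k import *
X=w("wrist",d,m); X=X[abs(X[:,2]-z)<.004]; L=loc(X)*1000
for yy in range(-250,-155,8):
    q=L[abs(L[:,1]-yy)<4]
    if len(q): print(yy,len(q),q[:,0].min().round(1),q[:,0].max().round(1))
cv2.imwrite("pics/d.png",p)
E
```

```text
pack 6311 loc mm [  -2.7 -200.2] [78.1 88.6] 2.6 z 0.1083
pack scene 1057 loc mm [   2.6 -209.7] [ 79.8 100.1] 2.7 z 0.1089
{'time_s': np.float64(4.3333), 'eef_pos': array([ 0.5107, -0.0164,  0.1577]), 'eef_rot': array([-7.000e-04,  7.610e-01,  6.488e-01, -4.000e-04]), 'wrist_force': array([-1.2723, -0.1598, -0.4915]), 'opening': np.float64(1.0042)}
tcp loc [[ -26.8 -110.6]]
tab 1191 loc mm [-105.4    0.7] [10.7 39.9] 0.1 z 0.1099
outline 1117 loc mm [-0.6 -5.8] [90.7 99.5] 0.1 z 0.0734
btn few
blue box [ 235  248   95   98 5025]
pack 5810 loc mm [  -1.3 -198.5] [77.9 82.4] 2.9 z 0.1088
pack scene 1047 loc mm [   3.3 -210.7] [ 79.7 100.8] 4.6 z 0.1087
-234 36 29.3 38.6
-226 162 -32.3 39.1
-218 451 -38.6 38.9
-210 634 -39.4 38.2
-202 638 -39.3 37.5
-194 690 -40.1 37.8
-186 713 -40.8 37.0
-178 728 -40.7 36.1
-170 741 -41.5 36.4
-162 823 -41.3 35.9
```

View pics/d.png

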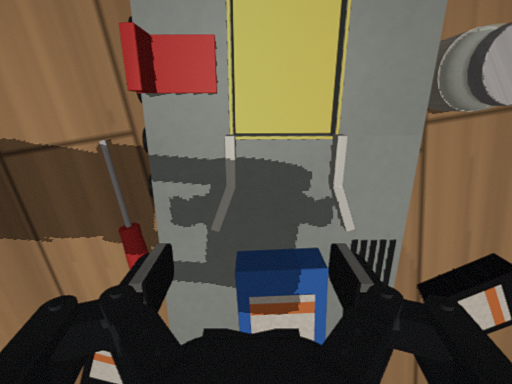

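Request:
move_arm(series=[[[1, -30, 8, 0, -0.02], [1, -60, 16, 0, -0.05], [1, -85, 23, 0, -0.05], [1, -97, 26, 0, -0.05], [1, -97, 26, 10, -0.05], [1, -97, 26, 25, -0.05], [1, -97, 26, 25, -0.05], [1, -97, 26, 25, -0.05], [1, -97, 26, 25, -0.05], [1, -97, 26, 25, -0.05]]])

```text
time_s: 5.32
eef_pos: [0.5221, -0.1151, 0.1339]
eef_rot: [0.0, 0.744, 0.669, 0.0]
wrist_force: [0.4, 0.0, -0.2]
opening: 1.0
grasp_force: 0.0
```

```bash
python3 - <<'E'
from k import *
X=w("wrist",d,m); X=X[abs(X[:,2]-.109)<.004]; L=loc(X)*1000
for yy in range(-250,-155,8):
    q=L[abs(L[:,1]-yy)<4]
    if len(q): print(yy,len(q),q[:,0].min().round(1),q[:,0].max().round(1))
cv2.imwrite("pics/e.png",p)
E
```

```text
{'time_s': np.float64(5.3167), 'eef_pos': array([ 0.5221, -0.1151,  0.1339]), 'eef_rot': array([4.000e-04, 7.435e-01, 6.687e-01, 2.000e-04]), 'wrist_force': array([ 0.376 ,  0.0206, -0.2342]), 'opening': np.float64(0.9998)}
tcp loc [[-1.000e-01 -2.064e+02]]
tab few
outline few
btn few
blue box [  192   153   121   140 10014]
pack 14847 loc mm [   0.  -209.2] [ 78.4 100. ] 2.9 z 0.1092
pack scene 845 loc mm [-204.1 -355.3] [98.8 81. ] 69.7 z 0.0365
-250 971 -36.6 40.5
-242 1005 -37.4 40.7
-234 1007 -37.9 40.4
-226 1087 -37.8 39.5
-218 1123 -38.4 39.3
-210 1177 -39.2 38.9
-202 1216 -39.5 38.4
-194 1274 -39.7 38.0
-186 1343 -40.2 38.2
-178 1374 -40.6 37.3
-170 1441 -40.4 37.3
-162 1286 -40.5 36.8
```

View pics/e.png

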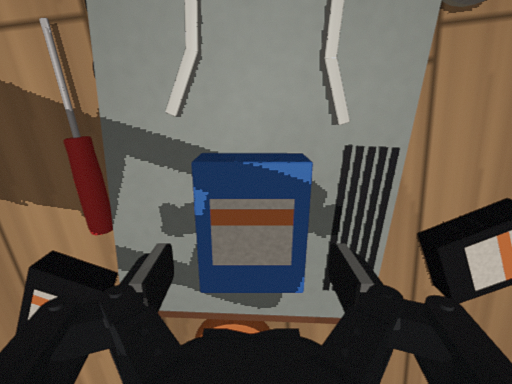

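Request:
move_arm(series=[[[1, -2, 0, 15, 0], [1, -2, 0, 30, 0], [1, -2, 0, 45, 0], [1, -2, 0, 54, 0], [1, -2, 0, 54, 0], [0, -2, 0, 54, 0], [0, -2, 0, 54, 0], [0, -2, 0, 54, 0], [0, -2, 0, 54, 0], [0, -2, 0, 54, 0]]])

```text
time_s: 6.3
eef_pos: [0.5217, -0.1179, 0.0797]
eef_rot: [0.0, 0.744, 0.668, 0.0]
wrist_force: [-0.0, 0.2, -0.5]
opening: 0.894
grasp_force: 74.0
```

Request:
move_arm(series=[[[0, 0, 0, -1, 0.05], [0, 0, 0, -1, 0.05], [0, 15, 0.7, -1, 0.05], [0, 30, 1.5, -1, 0.05], [0, 45, 2.2, -1, 0.05], [0, 60, 3, -1, 0.05], [0, 75, 3.7, -1, 0.05], [0, 90, 4.5, -1, 0.05], [0, 100, 5, -1, 0.05], [0, 100, 5, -1, 0.05]]])

```text
time_s: 7.13
eef_pos: [0.5371, -0.0172, 0.0801]
eef_rot: [-0.0, 0.76, 0.65, 0.0]
wrist_force: [0.9, 0.6, -3.4]
opening: 0.894
grasp_force: 73.7
```

```bash
python3 k.py
```

```text
{'time_s': np.float64(7.1333), 'eef_pos': array([ 0.5371, -0.0172,  0.0801]), 'eef_rot': array([-3.000e-04,  7.595e-01,  6.505e-01,  1.000e-04]), 'wrist_force': array([ 0.8737,  0.5656, -3.3723]), 'opening': np.float64(0.8945)}
tcp loc [[  -0.6 -107.3]]
tab 292 loc mm [-99.1 -11.4] [20.4  3.5] 82.5 z 0.1066
outline 2001 loc mm [  0.4 -18.8] [91.3 78.2] 0.2 z 0.0735
btn few
blue box [  164   165   174   177 16520]
pack 24933 loc mm [  -1.2 -103.9] [85.  91.4] 0.6 z 0.1096
pack scene 556 loc mm [   1.2 -125.7] [79.1 71.2] 1.9 z 0.1092
```

Request:
move_arm(series=[[[0, 15, 0.5, 0, 0], [0, 30, 0.5, 0, 0], [0, 45, 0.5, 0, 0], [0, 60, 0.5, 0, 0], [0, 75, 0.5, 0, 0], [0, 90, 0.5, 0, 0], [0, 102, 0.5, 0, 0], [0, 107, 0.5, 0, 0], [0, 107, 0.5, 0, 0], [0, 107, 0.5, 0, 0]]])

```text
time_s: 8.12
eef_pos: [0.5544, 0.0861, 0.0802]
eef_rot: [0.0, 0.76, 0.65, -0.0]
wrist_force: [-0.2, -0.6, -3.7]
opening: 0.899
grasp_force: 73.7
```

```bash
python3 k.py
```

```text
{'time_s': np.float64(8.1167), 'eef_pos': array([0.5544, 0.0861, 0.0802]), 'eef_rot': array([ 1.000e-04,  7.603e-01,  6.496e-01, -2.000e-04]), 'wrist_force': array([-0.1782, -0.5776, -3.6515]), 'opening': np.float64(0.8987)}
tcp loc [[ 0.3 -2.5]]
tab 1997 loc mm [-26.    8.6] [171.7  40.2] 6.3 z 0.1097
outline 755 loc mm [ 0. 49.] [14.3 90.6] 89.7 z 0.0735
btn 3566 loc mm [-27.3  62. ] [ 93.7 111. ] 6.0 z 0.095
blue box [  164   164   174   179 16523]
pack 24915 loc mm [-0.3  1.8] [91.1 85.1] 90.0 z 0.1096
pack scene 535 loc mm [  1.9 -18. ] [78.6 73.1] 2.0 z 0.1092
```

Request:
move_arm(series=[[[0, 2.3, -0.2, 0, 0], [0, 2.3, -0.2, 0, 0], [0, 2.3, -0.2, 2, 0], [0, 2.3, -0.2, 4, 0], [0, 2.3, -0.2, 4, 0], [1, 2.3, -0.2, 4, 0], [1, 2.3, -0.2, 4, 0], [1, 2.3, -0.2, 4, 0], [1, 2.3, -0.2, 4, 0], [1, 2.3, -0.2, 4, 0]]])

```text
time_s: 9.1
eef_pos: [0.5549, 0.089, 0.0767]
eef_rot: [0.0, 0.76, 0.649, 0.0]
wrist_force: [-0.1, 1.2, 0.4]
opening: 0.998
grasp_force: 0.0
```

```bash
python3 k.py
```

```text
{'time_s': np.float64(9.1), 'eef_pos': array([0.5549, 0.089 , 0.0767]), 'eef_rot': array([2.000e-04, 7.604e-01, 6.495e-01, 3.000e-04]), 'wrist_force': array([-0.122 ,  1.1572,  0.3545]), 'opening': np.float64(0.9984)}
tcp loc [[0.3 0.3]]
tab 1816 loc mm [-26.9   8.3] [171.   37.5] 4.7 z 0.1097
outline 870 loc mm [0.3 5.4] [ 91.1 101.6] 0.0 z 0.0733
btn 3929 loc mm [-26.1  61.3] [111.9 109.5] 11.1 z 0.0949
blue box [  169   162   161   178 15929]
pack 23570 loc mm [-0.5  0.2] [ 86.1 100.2] 0.3 z 0.0966
pack scene 567 loc mm [ 1.4 -7. ] [77.3 92.7] 3.4 z 0.0966
```

Request:
move_arm(series=[[[1, 0, 0, -25, 0], [1, 0, 0, -50, 0], [0, 0, 0, -50, 0], [0, 0, 0, -50, 0], [0, 0, 0, -50, 0], [0, 0, 0, -50, 0], [0, 0, 0, -50, 0], [0, 0, 0, -50, 0], [0, 0, 0, -40, 0], [0, 0, 0, -27, 0]]])

```text
time_s: 10.08
eef_pos: [0.5554, 0.0889, 0.1033]
eef_rot: [0.001, 0.76, 0.649, 0.001]
wrist_force: [1.3, 0.4, -0.6]
opening: 0.002
grasp_force: 0.0
```

Request:
move_arm(series=[[[0, 0, 0, 5, 0], [0, 0, 0, 9, 0], [0, 0, 0, 13, 0], [0, 0, 0, 17, 0], [0, 0, 0, 21, 0], [0, 0, 0, 25, 0], [0, 0, 0, 28, 0], [0, 0, 0, 30, 0], [0, 0, 0, 31, 0], [0, 0, 0, 31, 0]]])

```text
time_s: 10.92
eef_pos: [0.5547, 0.089, 0.0721]
eef_rot: [0.0, 0.76, 0.649, 0.0]
wrist_force: [0.4, -0.1, 0.5]
opening: 0.0
grasp_force: 0.0
```

Request:
move_arm(series=[[[0, 0, 0, 1, 0], [0, 0, 0, 2, 0], [0, 0, 0, 3, 0], [0, 0, 0, 4, 0], [0, 0, 0, 4, 0], [0, 0, 0, 4, 0], [0, 0, 0, 4, 0], [0, 0, 0, 4, 0], [0, 0, 0, 4, 0], [0, 0, 0, 4, 0]]])

```text
time_s: 11.75
eef_pos: [0.5552, 0.089, 0.0709]
eef_rot: [0.0, 0.76, 0.65, 0.0]
wrist_force: [-9.6, -0.1, 22.3]
opening: -0.002
grasp_force: 11.1
```

Request:
move_arm(series=[[[0, 0, 0, -30, 0], [0, 0, 0, -60, 0], [1, 0, -20, -72, 0], [1, 0, -45, -72, 0], [1, 0, -70, -72, 0], [1, 0, -95, -72, 0], [1, 0, -106, -72, 0], [1, 0, -106, -72, 0], [1, 0, -106, -72, 0], [1, 0, -106, -72, 0]]])

```text
time_s: 12.58
eef_pos: [0.4515, 0.1053, 0.1408]
eef_rot: [0.001, 0.76, 0.649, 0.001]
wrist_force: [1.0, -0.2, 0.4]
opening: 1.001
grasp_force: 0.0
```

```bash
cat >> k.py <<'E'
cv2.imwrite("pics/last.png",p)
E
python3 k.py
```

```text
{'time_s': np.float64(12.5833), 'eef_pos': array([0.4515, 0.1053, 0.1408]), 'eef_rot': array([7.000e-04, 7.605e-01, 6.494e-01, 8.000e-04]), 'wrist_force': array([ 0.9764, -0.2056,  0.4181]), 'opening': np.float64(1.0008)}
tcp loc [[-104.3    0.3]]
tab 756 loc mm [-112.4    1.7] [40.4 99.9] 76.4 z 0.1098
outline 1130 loc mm [ 0.6 -0. ] [ 92.1 112.9] 0.1 z 0.0731
btn 2024 loc mm [-65.   39.8] [225.6  80.2] 34.0 z 0.0946
blue box [ 322  144  110  116 6561]
pack 11419 loc mm [3.9 1.1] [ 98.5 111.1] 4.5 z 0.0718
pack scene 762 loc mm [ 4.4 -2.2] [ 81.6 104.5] 0.4 z 0.0719
```

View pics/last.png

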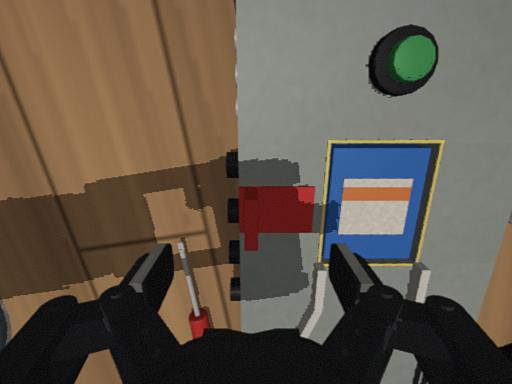

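The pack is flush in the bay at (380,200) and the keeper is open at (275,212). The button shows at (413,58). Next I'll close the keeper.

Request:
move_arm(series=[[[1, 0, 0, 25, 0], [1, 0, 0, 50, 0], [1, 0, 0, 57, 0], [1, 0, 0, 57, 0], [0, 0, 0, 57, 0], [0, 0, 0, 57, 0], [0, 0, 0, 57, 0], [0, 0, 0, 57, 0], [0, 0, 0, 57, 0], [0, 0, 0, 57, 0]]])

```text
time_s: 13.57
eef_pos: [0.4502, 0.1056, 0.0838]
eef_rot: [0.0, 0.76, 0.65, 0.0]
wrist_force: [0.5, -0.4, 0.7]
opening: 0.146
grasp_force: 1.7
```

Request:
move_arm(series=[[[0, 0, 6, 0, 0], [0, 0, 12, 0, 0], [0, 0, 18, 0, 0], [0, 0, 24, 0, 0], [0, 0, 30, 0, 0], [0, 0, 34, 0, 0], [0, 0, 36, 0, 0], [0, 0, 36, 0, 0], [0, 0, 36, 0, 0], [0, 0, 36, 0, 0]]])

```text
time_s: 14.4
eef_pos: [0.4861, 0.0999, 0.0839]
eef_rot: [0.0, 0.76, 0.649, 0.0]
wrist_force: [-1.8, 0.1, 5.6]
opening: 0.104
grasp_force: 60.5
```

Request:
move_arm(series=[[[1, 0, 0, 0, 0], [1, 0, 0, 0, 0], [1, 0, 0, 0, 0], [1, 0, 0, 0, 0], [1, 0, 0, -35, 0], [1, 0, 0, -70, 0], [1, 0, 0, -100, 0], [1, 0, 20, -100, 0], [1, 0, 40, -100, 0], [1, 0, 40, -100, 0]]])

```text
time_s: 15.23
eef_pos: [0.5282, 0.0928, 0.1846]
eef_rot: [0.002, 0.761, 0.649, 0.002]
wrist_force: [-0.9, -0.2, -0.1]
opening: 1.001
grasp_force: 0.0
```

```bash
python3 - <<'E'
from k import *
r=[q for q in outline_of("power_top","wrist")]
for q in r[:2]: print(q["conf"],q["bbox"])
X=w("wrist",d,(H>50)&(H<80)&(S>90)); X=X[(X[:,2]>.085)&(loc(X)[:,1]>.08)]; rect("btn",X); t=np.percentile(X[:,2],90); print(t); rect("btn top",X[X[:,2]>t-.002])
X=w("wrist",d,((H<6)|(H>174))&(S>140)); X=X[(X[:,2]>.105)&(abs(loc(X)[:,1])<.03)]; print(np.percentile(loc(X)*1000,[2,50,98],axis=0).round(1))
E
```

```text
{'time_s': np.float64(15.2333), 'eef_pos': array([0.5282, 0.0928, 0.1846]), 'eef_rot': array([0.0016, 0.7606, 0.6492, 0.0015]), 'wrist_force': array([-0.8664, -0.191 , -0.0869]), 'opening': np.float64(1.001)}
tcp loc [[-26.6  -0. ]]
tab 539 loc mm [-37.8   7.7] [104.   39.6] 11.4 z 0.109
outline 787 loc mm [-2.8 -0.3] [ 90.9 113.3] 0.1 z 0.0721
btn 1278 loc mm [-24.8  42.1] [159.6  80. ] 50.6 z 0.0939
blue box [ 236  138   83   98 4431]
pack 6637 loc mm [-0.9  0.5] [99.5 84.1] 89.9 z 0.0708
pack scene 712 loc mm [ 1.6 -1.8] [ 79.1 103.1] 0.5 z 0.0717
0.59 [283.6, 66.7, 35.1, 37.5]
btn 1025 loc mm [ -5.6 110.2] [27.  27.1] 26.9 z 0.0925
0.093531172618134
btn top 867 loc mm [ -5.5 110.1] [25.5 26.2] 1.8 z 0.0926
[[-79.6 -17.6]
 [-74.6   3.2]
 [-57.7  20.1]]
```

View pics/last.png

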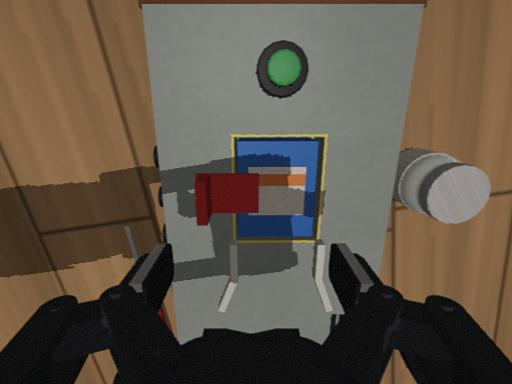

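```bash
python3 - <<'E'
from k import *
X=w("wrist",d,(H>50)&(H<80)&(S>90)); X=X[(X[:,2]>.085)&(loc(X)[:,1]>.08)]; t=np.percentile(X[:,2],90); print(t); rect("btn top",X[X[:,2]>t-.002])
X=w("wrist",d,((H<6)|(H>174))&(S>140)); X=X[(abs(loc(X)[:,1])<.03)]; q=X[(X[:,2]>.108)&(X[:,2]<.112)]; q=q[loc(q)[:,0]<-.05]; rect("tabtop",q); q=X[(X[:,2]>.076)&(X[:,2]<.084)]; print("tip",np.percentile(loc(q)[:,0]*1000,[97,99,100]))
E
```

```text
{'time_s': np.float64(15.4333), 'eef_pos': array([0.5238, 0.0938, 0.1824]), 'eef_rot': array([-0.0008,  0.7604,  0.6495, -0.0008]), 'wrist_force': array([-0.7254, -0.3263, -0.3571]), 'opening': np.float64(1.0003)}
tcp loc [[-31.1   0.2]]
tab 539 loc mm [-26.6  11.5] [129.2  40. ] 14.1 z 0.1099
outline 748 loc mm [ 0.1 -0. ] [113.3  90.7] 89.9 z 0.0734
btn 1298 loc mm [-43.9  60.8] [133.4 110.5] 9.2 z 0.0952
blue box [ 242  138   84  100 4514]
pack 6785 loc mm [ 2.4 -0.4] [ 85.4 100.9] 0.1 z 0.0721
pack scene 713 loc mm [ 4.4 -1.7] [103.2  83.4] 88.6 z 0.0719
0.09635463633310119
btn top 872 loc mm [ -0.2 110. ] [26.  25.5] 44.5 z 0.0955
tabtop 479 loc mm [-69.5   0.7] [38.9  9.7] 89.9 z 0.1102
tip [-20.64399181 -19.67445701 -19.01836594]
```

Request:
move_arm(series=[[[0, 30, 10, 0, 0], [0, 60, 20, 0, 0], [0, 90, 28, 0, 0], [0, 110, 31, 0, 0], [0, 110, 31, 0, 0], [0, 110, 31, 0, 0], [0, 110, 31, 30, 0], [0, 110, 31, 60, 0], [0, 110, 31, 77, 0], [0, 110, 31, 77, 0]]])

```text
time_s: 16.42
eef_pos: [0.5688, 0.1957, 0.1016]
eef_rot: [-0.002, 0.761, 0.649, -0.004]
wrist_force: [-1.2, 0.0, -0.9]
opening: -0.001
grasp_force: 0.0
```

Request:
move_arm(series=[[[0, 0, 0, 4, 0], [0, 0, 0, 8, 0], [0, 0, 0, 11, 0], [0, 0, 0, 14, 0], [0, 0, 0, 16, 0], [0, 0, 0, 17, 0], [0, 0, 0, 18, 0], [0, 0, 0, 18, 0], [0, 0, 0, 18, 0], [0, 0, 0, 18, 0]]])

```text
time_s: 17.25
eef_pos: [0.5737, 0.1974, 0.089]
eef_rot: [0.001, 0.76, 0.649, 0.001]
wrist_force: [3.0, -2.5, 3.7]
opening: 0.003
grasp_force: 2.1
```

Request:
move_arm(series=[[[0, 0, 0, 1, 0], [0, 0, 0, 2, 0], [0, 0, 0, 3, 0], [0, 0, 0, 4, 0], [0, 0, 0, 4, 0], [0, 0, 0, 4, 0], [0, 0, 0, 4, 0], [0, 0, 0, 4, 0], [0, 0, 0, 4, 0], [0, 0, 0, 4, 0]]])

```text
time_s: 18.08
eef_pos: [0.5739, 0.1974, 0.0877]
eef_rot: [0.001, 0.76, 0.65, 0.001]
wrist_force: [-5.2, -4.3, 24.5]
opening: 0.004
grasp_force: 12.1
```

The button is hard at its stop, reading 24 N at z 0.0877. I'll lift away and check.

Request:
move_arm(series=[[[0, 0, 0, -20, 0], [0, 0, 0, -40, 0], [0, 0, 0, -70, 0], [0, -30, 0, -100, 0], [0, -60, 0, -110, 0], [0, -90, 0, -110, 0], [0, -110, 0, -110, 0], [0, -110, 0, -110, 0], [0, -110, 0, -110, 0], [0, -110, 0, -110, 0]]])

```text
time_s: 18.92
eef_pos: [0.5549, 0.0895, 0.1934]
eef_rot: [-0.001, 0.76, 0.649, -0.0]
wrist_force: [0.2, -0.3, 0.5]
opening: 0.002
grasp_force: 0.0
```

Request:
move_arm(series=[[[0, 0, 0, 0, 0], [0, 0, 0, 0, 0], [0, 0, 0, 0, 0], [0, 0, 0, 0, 0], [0, 0, 0, 0, 0], [0, 0, 0, 0, 0], [0, 0, 0, 0, 0], [0, 0, 0, 0, 0], [0, 0, 0, 0, 0], [0, 0, 0, 0, 0]]])

```text
time_s: 19.75
eef_pos: [0.5556, 0.0887, 0.1943]
eef_rot: [0.0, 0.76, 0.649, -0.0]
wrist_force: [-0.1, 0.5, -0.2]
opening: 0.001
grasp_force: 0.0
```

```bash
python3 - <<'E'
from k import *
X=w("wrist",d,(H>50)&(H<80)&(S>90)); X=X[(X[:,2]>.08)&(loc(X)[:,1]>.08)]; t=np.percentile(X[:,2],90); print(t); rect("btn top",X[X[:,2]>t-.002])
X=w("wrist",d,((H<6)|(H>174))&(S>140)); X=X[(abs(loc(X)[:,1])<.03)]; q=X[(X[:,2]>.108)&(X[:,2]<.112)]; q=q[loc(q)[:,0]<-.05]; rect("tabtop",q)
X=w("wrist",d,Bm); L=loc(X); X=X[(abs(L)<.05).all(1)]; A=np.c_[X[:,:2]-B,np.ones(len(X))]; print("pack plane",np.linalg.lstsq(A,X[:,2],rcond=None)[0].round(4))
E
```

```text
{'time_s': np.float64(19.75), 'eef_pos': array([0.5556, 0.0887, 0.1943]), 'eef_rot': array([ 0.    ,  0.7604,  0.6494, -0.    ]), 'wrist_force': array([-0.1079,  0.5084, -0.2175]), 'opening': np.float64(0.0005)}
tcp loc [[1.1 0.2]]
tab 508 loc mm [-57.3   0.7] [34.6 39.6] 0.6 z 0.1098
outline 666 loc mm [ 0.1 -0.2] [113.2  90.9] 89.8 z 0.0733
btn 1011 loc mm [-22.5  66. ] [ 76.4 112.6] 2.7 z 0.0949
blue box [ 210  137   80   96 4193]
pack 6205 loc mm [-0.2  0.6] [100.1  86.1] 89.3 z 0.072
pack scene 714 loc mm [ 4.1 -2.5] [108.4  83.4] 87.5 z 0.0719
0.09583890695077299
btn top 808 loc mm [ -0.3 109.9] [25.8 25.8] 43.0 z 0.095
tabtop 438 loc mm [-69.7   0.5] [ 9.7 39.3] 0.6 z 0.1099
pack plane [-0.0168  0.0236  0.075 ]
```

View pics/last.png

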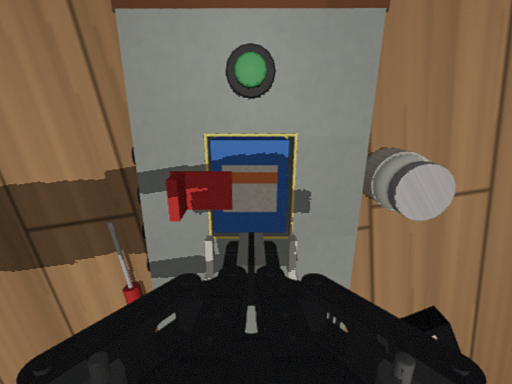

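The pack is flush in the bay at (252,185), the keeper is closed over it at (200,192), and the button is released at (250,68). I'm handing in.

```bash
python3 -c "
from h import *
print(order.hand_in())"
```

```text
the job is handed in; nothing more can be done
None
```

The job is handed in. By camera and force readings, the pack is flush in the bay, the keeper is closed over it, and the power button was then pressed to its stop and released. The arm never went near the wooden case, tape roll, jar or screwdriver. No verdict came back on hand-in.

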